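# Draw the top brass sheet off the stack and lay it on the soldering block

### The job

Press on the top brass sheet and slide it out of the rack's open end until it overhangs the edge, still lying level, then pinch the overhanging end by its two long sides and lift it off. Lower it gently, without dropping it, to lie flat and centred on the soldering block, its length along the block's, and let go. Leave the lower sheet in its place in the rack and do not disturb the other things on the bench.

Things in the scene. Friction and masses are not known exactly. Their poses are not given: they have to be found in the camera images.
- top_c (a point): centre of the top brass sheet, a flat plate 120 mm long (its x), 56 wide (y), 4 thick (z), about 0.22 kg, loose on an equal sheet in the rack. Brass slides on brass more easily than on wood or under rubber fingertips: pressing down with some 5 to 15 N and moving along drags it and leaves the lower one; it lags the fingertip by some 5 to 10 mm
- lower_c (a point): centre of the lower brass sheet, equal to the top one, lying on the channel floor of the rack; it must stay there
- rack: the rack: a fixed hardwood block 138 mm long (x), 90 wide (y), 60 tall, with a channel along its top for two sheets; origin under its middle. Side rails 60 mm apart inside and a stop across the rear stand 9 mm above the channel floor, 1 mm above the stacked sheets, so that inside it a sheet cannot be gripped at its sides or pushed from behind
- rack_edge (a point): middle of the rack's open front edge, at channel floor height (60 mm above the bench); x points from there into the channel, y across it, z up. A sheet only slides out towards -x, past this edge, where nothing stands under it. The sheets start 1 to 6 mm behind the edge; more than half of a sheet must stay in the rack or it tips out
- block_top (a point): centre of the top of the soldering block, a fixed pale fired brick 70 mm long (x), 44 wide (y), its top 50 mm above the bench, z up. A sheet laid on it centred overhangs 25 mm at both ends and 6 mm at both sides. Which side of the bench the rack and the block stand on varies
- doming_c (a point): bystander: centre of a dark steel doming block, 62 mm square and 20 mm tall with a round cup on top up to 30 mm high, loose
- bangle: bystander: a loose plain brass bangle lying flat, 64 mm across, 8 mm high; origin at the middle of its underside
- jar: bystander: a small amber glass jar with a steel lid, 48 mm across, 50 mm tall, loose; origin under its middle
There are look-alikes about, which are no part of the job. Leave any pink look-alike of the part that bears block_top alone. What is shaped like the part that bears top_c but pink is not meant.

How it is judged (in metres and radians):
On the way, in this order (a step that is already met when the one before it is completed fails the run):
1. the top sheet overhangs the rack's front edge by 20 to 56 mm, still lying level on the lower sheet (x of top_c in the frame of rack_edge between 0.004 and 0.04 m and z of top_c in the frame of rack_edge below 0.009 m and angle between top_c's own z axis and vertical below 0.06 rad), for 0.2 s.
2. the top sheet is held in the fingers, lifted 15 mm clear of the stack (z of top_c in the frame of rack_edge above 0.021 m and contact force between the fingers and top_sheet above 1 N), for 0.1 s.
At the end, for the whole second after the job is handed in: The top sheet lies flat and still on the soldering block, centred within 12 mm along and 10 mm across, its length within 9 degrees of the block's; the lower sheet lies in the rack within 12 mm of where it started (x of top_c in the frame of block_top between -0.012 and 0.012 m and y of top_c in the frame of block_top between -0.01 and 0.01 m and z of top_c in the frame of block_top between 0 and 0.005 m and angle between the x axis of top_c and the x axis of block_top, either way round below 0.16 rad and angle between top_c's own z axis and vertical below 0.06 rad and linear speed of top_sheet below 0.02 m/s and distance of lower_c from where it was at the start of the episode below 0.012 m); the robot touches nothing.
It fails at once if the top sheet is dropped or flung (moves faster than 0.6 m/s with no finger on it) (linear speed of top_sheet above 0.6 m/s and contact force between the fingers and top_sheet below 0.05 N).
It fails at once if the lower sheet is dragged or lifted out of place by more than 20 mm (distance of lower_c from where it was at the start of the episode above 0.02 m).
It fails at once if a bystander is moved by more than 20 mm (distance of any of doming_c, bangle, jar from where it was at the start of the episode above 0.02 m).
It also fails if it takes over 58 s, if anything falls off the work surface, if the arm or the gripper's body presses on something with over 40 N, if the wrist force passes 120 N, or if a joint passes its speed limit or range.

### The arm

A 7-joint arm with a two-finger parallel gripper is mounted at the origin on the work surface. World frame = base frame: x ahead of the robot, y to its left, z up, the work surface at z = 0. Lengths are in mm, angles in rad, forces in N, time in s.
With the tool pointing down it reaches from about 400 to 900 mm from the base axis. Payload 5.6 kg.
Tool frame: the origin (TCP) lies midway between the tips of the shut fingers; the grasp point (between the pads) lies 19 mm behind it; z points along the fingers, y is the line along which they close (so a half turn about z gives the same grasp; the last joint's range is limited). The gripper opens to 92 mm and grips with 3 to 60 N. Pads are 20 mm wide; open, the fingers measure 128 mm over their backs; the gripper's body (75 mm by 189 mm) begins 69 mm behind the grasp point.
Start: joints at [1.181, 0.468, -0.012, 1.603, 0.006, 1.071, -0.056], TCP at [220.888, -611.324, 214.592] pointing down, gripper open.
Joint ranges: [-2.53, 2.53], [-0.31, 2.02], [-1.57, 1.55], [0.28, 2.44], [-1.29, 4.43], [0.15, 1.84], [-2.92, 2.92]. Speed limits (rad/s): [2.57, 2.57, 3.14, 3.14, 3.14, 3.14, 3.14].

### API

Orientations are given as a rotation vector (axis times angle).
In Python, from cell import robot, grip, kin, viewer gives the robot as it stands. Calls block until the motion is done:
- robot.movep(position, orientation): joint-space move of the TCP to a pose.
- robot.servo_line(position, feed=150, rotation=None): straight line of the TCP; rotation=None keeps the orientation; feed is the mean speed in mm/s.
- robot.goto_joints(angles): joint-space move.
- grip(opening, newtons=None): opening from 0.0 (shut) to 1.0 (fully open); newtons is the grip in N (None keeps the last); returns when the fingers have stopped.
- robot.hold(seconds).
- kin.ik(position, orientation): joint angles nearest the present ones, or None.
- robot.observe(): the state.
- viewer.read_camera(name): name is "scene" or "top" or "wrist"; returns the picture (420x560x3 uint8, red, green, blue); there is no depth.
- viewer.camera_info(name): a dict with "camera_matrix" (3x3 intrinsics, pixels), "R" (3x3) and "t" (3): a world point X has camera coordinates R X + t. Camera axes: x right, y down, z forward; pixel columns grow to the right and rows downward; lengths in mm; the calibration is good to about 2 mm. The wrist camera is an equidistant fisheye: a pixel r from the principal point sees the ray r / f radians off the axis. A picture is of the moment at which its call begins: read the wrist's pose just before it. camera_info takes no time and is no camera call; for the wrist camera it gives the pose at the moment of the call.
A pose or a line that the arm cannot do raises robot.IKError and nothing moves.
- robot.job_done(): hands the job in; it is judged then, once.
Trained networks look in the newest picture that a camera, given by its name, has taken for a name from the list of things; names that differ only in an ending like _2 or _b are one class to them, and where a whole thing is asked for, a point or a joint stands for the part that bears it (a point fixed in the world has none). Each returns a list of dicts, best first, with "confidence" (0 to 1); they miss things now and then, are a little off and sometimes report something else, mostly with a low value. They report only what shows in the picture. A call takes as long as a camera call. They do not tell look-alikes from the thing itself.
- viewer.silhouettes(name, camera): "mask" (420x560 bool, what is visible of it).
- viewer.pinpoint(name, camera): "at" ([x, y, z] in mm, in the coordinates of the camera as it stood for that picture, good to about 4 mm: a listed point, or the origin of a listed thing).
The state is a dict: "t": time; "joints": joint angles; "joint_velocities": joint speeds; "joint_torque": joint torques, N m; "tcp_pos": TCP position; "tcp_rot": TCP orientation; "contact_force": force on the tool from outside, world axes, zero at the start; "wrist_torque": the same for the moment, N m; "grip_width": opening from 0.0 (shut) to 1.0 (fully open); "grip_force": force on a finger pad.
Only numpy, scipy, OpenCV 4.12 (cv2) and the standard library are available. Lean on these libraries where they do the work, as an engineer would, in place of code of your own. Each camera call takes 0.05 s, during which the arm holds its last target. There are 200 camera calls.

## Working session

There is one attempt and no reset: what is moved stays moved. The work goes in short steps, each a Python script; the robot and the scene stay as the last script left them, time stands still between calls to the robot, and variables do not carry over. Pictures are saved under pics/ and viewed, at most 10 in all, crops included, and the job is handed in when it is done.

```bash
mkdir -p pics; ls; cat > h.py <<'E'
import numpy as np, cv2
from cell import robot, grip, kin, viewer
def toworld(p,cam,info=None):
    i=info or viewer.camera_info(cam); return np.array(i["R"]).T@(np.array(p)-np.array(i["t"]))
def pix(P,cam):
    i=viewer.camera_info(cam); c=np.array(i["R"])@np.array(P)+np.array(i["t"]); u=np.array(i["camera_matrix"])@c; return u[:2]/u[2]
def onplane(uv,z,cam):
    i=viewer.camera_info(cam);R=np.array(i["R"]);c=-R.T@np.array(i["t"])
    d=R.T@np.linalg.inv(np.array(i["camera_matrix"]))@np.array([uv[0],uv[1],1.]); return c+d*(z-c[2])/d[2]
E
python3 - <<'E'
from h import *
ims={}
for c in ["top","scene"]:
    im=viewer.read_camera(c); cv2.imwrite(f"pics/{c}0.png",im[:,:,::-1])
    for n in ["top_c","lower_c","rack","rack_edge","block_top","doming_c","bangle","jar"]:
        for d in viewer.pinpoint(n,c):
            w=toworld(d["at"],c); print(c,n,round(d["confidence"],2),w.round(0),pix(w,c).round(0))
print(robot.observe())
E
```

```text
pics
top top_c 0.86 [600. 188.  63.] [218. 214.]
top top_c 0.63 [519. 339.  -2.] [158. 254.]
top rack 0.75 [609. 187.  -5.] [223. 213.]
top rack_edge 0.71 [543. 186.  53.] [220. 240.]
top rack_edge 0.21 [603. 192.  62.] [217. 213.]
top block_top 0.91 [ 565. -245.   48.] [413. 224.]
top doming_c 0.81 [626.  17.  11.] [295. 203.]
top bangle 0.64 [481.  -5.  -2.] [306. 266.]
top jar 0.62 [767. -75.  -0.] [332. 143.]
scene top_c 0.96 [603. 187.  70.] [316. 160.]
scene top_c 0.92 [513. 331.   6.] [321. 129.]
scene top_c 0.44 [ 564. -245.   54.] [163. 282.]
scene rack 0.78 [607. 187.   1.] [316. 180.]
scene rack_edge 0.69 [539. 183.  56.] [293. 152.]
scene block_top 0.81 [ 564. -245.   52.] [163. 282.]
scene block_top 0.73 [ 503. -135.   50.] [183. 230.]
scene doming_c 0.62 [623.  16.  13.] [274. 226.]
scene bangle 0.49 [477.  -9.   1.] [219. 202.]
scene jar 0.6 [766. -78.  -2.] [298. 296.]
{'t': 0.9, 'joints': array([ 1.18099437,  0.46747567, -0.0115946 ,  1.60269534,  0.0059836 ,
        1.07138529, -0.0562623 ]), 'joint_velocities': array([-0.00062498, -0.0002594 ,  0.00184219, -0.00074898,  0.00091599,
        0.00035106, -0.00035893]), 'joint_torque': array([-4.92109557e-04, -5.20398438e+01, -1.26399894e-02, -2.44051892e+01,
       -5.66104101e-02,  1.12173692e-02,  1.84386164e-05]), 'tcp_pos': array([ 220.89617423, -611.33155669,  214.61008856]), 'tcp_rot': array([ 3.09441863e+00,  5.41944668e-01, -1.77389353e-05]), 'contact_force': array([ 0.71958582,  0.44851497, -0.13297619]), 'wrist_torque': array([0.0166429 , 0.01331118, 0.04311402]), 'grip_force': 0.0, 'grip_width': 1.0047182464834823}
```

```bash
python3 - <<'E'
import cv2
im=cv2.imread("pics/top0.png"); cv2.imwrite("pics/top0c.png",cv2.resize(im[110:310,130:450],None,fx=2.5,fy=2.5,interpolation=cv2.INTER_CUBIC))
E
```

```text
(no output)
```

View pics/top0c.png

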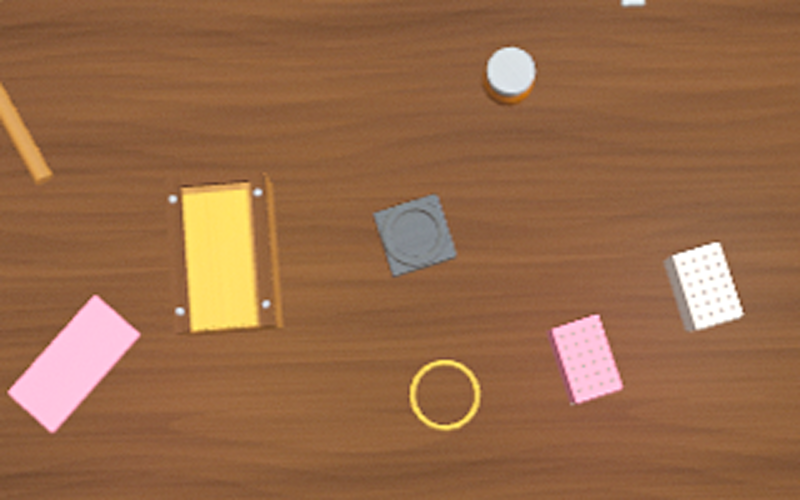

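View pics/scene0.png

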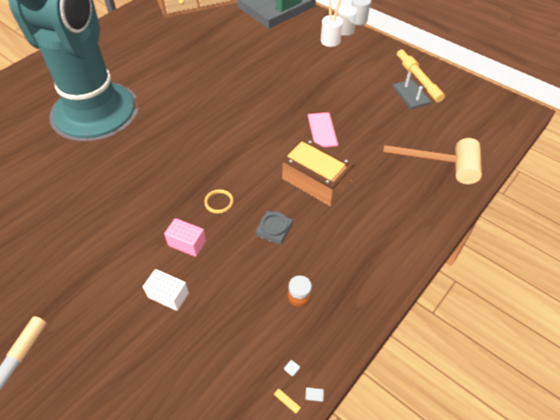

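Candidates are the yellow sheet in the rack at crop (220,258) against the pink flat sheet at (75,362), and the white brick at (705,285) against the pink brick at (587,358). The enlarged crop confirms the yellow sheet, which lies in the rack, and the white brick, since pink ones are excluded. The rack's stop is at the image top and it opens downward, towards −x. Next I'll look at both from close by.

```bash
cat >> h.py <<'E'
from scipy.spatial.transform import Rotation as Ro
def down(yaw): # tool z down, tool x along (cos,sin)yaw
    c,s=np.cos(yaw),np.sin(yaw)
    return Ro.from_matrix(np.array([[c,s,0],[s,-c,0],[0,0,-1.]]).reshape(3,3)).as_rotvec()
def wristplane(uv,z,info):
    K=np.array(info["camera_matrix"]);R=np.array(info["R"]);c=-R.T@np.array(info["t"])
    uv=np.atleast_2d(uv).astype(float); m=(uv-K[:2,2])/[K[0,0],K[1,1]]; th=np.linalg.norm(m,axis=1)
    d=np.c_[m*(np.sin(th)/np.maximum(th,1e-9))[:,None],np.cos(th)]@R
    return c+d*((z-c[2])/d[:,2])[:,None]
def look(name):
    robot.hold(.3); info=viewer.camera_info("wrist"); im=viewer.read_camera("wrist"); cv2.imwrite(f"pics/{name}.png",im[:,:,::-1])
    np.savez(f"pics/{name}.npz",R=info["R"],t=info["t"],camera_matrix=info["camera_matrix"]); return im,info
def pins(names,info):
    for n in names:
        for d in viewer.pinpoint(n,"wrist"): print(n,round(d["confidence"],2),toworld(d["at"],"wrist",info).round(1))
def sil(n,z,info):
    for d in viewer.silhouettes(n,"wrist"):
        m=d["mask"].astype(np.uint8); cs,_=cv2.findContours(m,0,cv2.CHAIN_APPROX_NONE)
        if not cs: continue
        c=max(cs,key=cv2.contourArea)[:,0]; w=wristplane(c,z,info)[:,:2]
        r=cv2.minAreaRect(w.astype(np.float32)); print("sil",n,round(d["confidence"],2),np.round(r[0],1),np.round(r[1],1),round(r[2],1))
E
python3 - <<'E'
from h import *
for nm,p,names,(s,z) in [("w_block",(545,-245,260),["block_top"],("block_top",50)),("w_rack",(580,187,280),["top_c","rack_edge","rack"],("top_c",68))]:
    for yaw in (0,np.pi,.5):
        q=kin.ik(p,down(yaw)); print(yaw,None if q is None else q.round(2))
    robot.movep(p,down(0)); im,info=look(nm); print((-np.array(info["R"]).T@info["t"]).round(0),robot.observe()["t"])
    pins(names,info); sil(s,z,info)
E
```

```text
0 [ 0.49  0.35 -0.16  1.68  0.06  1.12 -1.25]
3.141592653589793 [ 0.89  0.44 -0.7   1.65  0.3   1.16  1.69]
0.5 [ 0.54  0.35 -0.22  1.68  0.08  1.12 -0.78]
[ 620. -245.  431.] 3.0333
block_top 0.96 [ 564.7 -246.1   50.2]
block_top 0.96 [ 502.9 -132.9   51. ]
sil block_top 0.96 [ 508.4 -140.7] [74.8 56. ] 16.2
sil block_top 0.82 [ 567.8 -245.2] [70.6 44. ] 14.5
0 [-0.09  0.37 -0.36  1.62  0.14  1.18 -2.05]
3.141592653589793 [ 0.15  0.44 -0.7   1.6   0.3   1.21  0.96]
0.5 [-0.03  0.39 -0.45  1.61  0.18  1.18 -1.58]
[655. 187. 451.] 5.0833
top_c 0.6 [599.4 186.7  70.6]
top_c 0.57 [512.1 333.9   2.9]
top_c 0.37 [621.4  11.3  16.2]
sil top_c 0.94 [601.8 188.2] [120.2  57.3] 3.7
sil top_c 0.85 [535.1 313.2] [ 49.8 106.2] 46.4
```

```bash
python3 - <<'E'
from h import *
def proj(P,info):
    c=P@np.array(info["R"]).T+np.array(info["t"]); K=np.array(info["camera_matrix"]); th=np.arctan2(np.hypot(c[:,0],c[:,1]),c[:,2]); ph=np.arctan2(c[:,1],c[:,0])
    return np.c_[K[0,0]*th*np.cos(ph)+K[0,2],K[1,1]*th*np.sin(ph)+K[1,2]]
out=[]
for nm,c,L,W,a,z in [("w_rack",(601.8,188.2),120,56,3.7,68),("w_block",(567.8,-245.2),70,44,14.5,50)]:
    info=np.load(f"pics/{nm}.npz"); im=cv2.imread(f"pics/{nm}.png")
    b=cv2.boxPoints((c,(L,W),a)); uv=proj(np.c_[b,np.full(4,z)],info); m=uv.mean(0).astype(int)
    x0,y0=max(m[0]-65,0),max(m[1]-65,0); s=6/1.5
    cr=cv2.resize(im[y0:y0+130,x0:x0+100+0],None,fx=s,fy=s,interpolation=cv2.INTER_CUBIC)
    cv2.polylines(cr,[np.int32(((uv-[x0,y0])+.5)*s)],True,(0,0,255),1); out.append(cr); print(m,x0,y0)
h=min(o.shape[0] for o in out); cv2.imwrite("pics/fit.png",np.hstack([o[:h] for o in out]))
E
```

```text
[280 166] 215 101
[281 166] 216 101
```

View pics/fit.png

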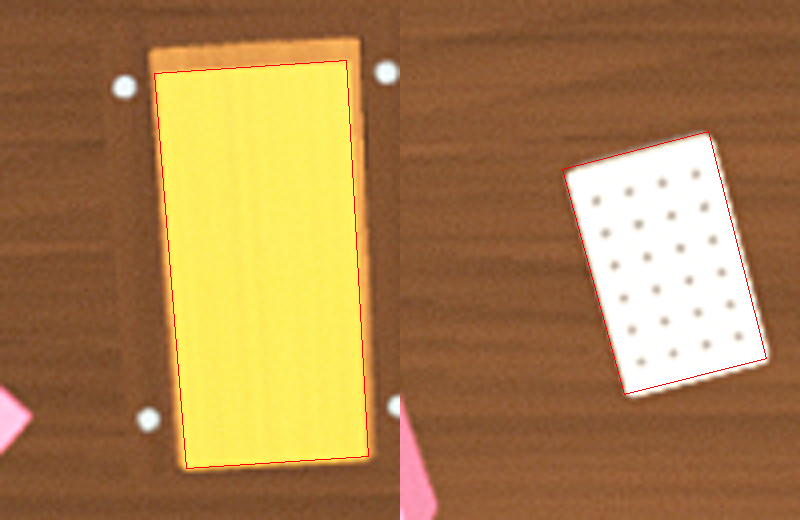

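The picture shows the yellow sheet and the white brick, with both fitted outlines (red) about 1 mm too far up (+x). I'll correct for that. The sheet centre is about (601.3, 187.7) at 3.7°, and the brick is about (566.8, −245.5) at 14.5°. Next is the press and slide.

```bash
cat >> h.py <<'E'
YR=np.deg2rad(3.7); UX=np.array([np.cos(YR),np.sin(YR),0]); S0=np.array([601.3,187.7,0.])
def fz(): return robot.observe()["contact_force"]
def press(xy,z0,target,zmin,down_feed=15):
    z=z0
    robot.servo_line([*xy,z],feed=60); robot.hold(.2); b=fz()[2]
    while z>zmin:
        z-=.5; robot.servo_line([*xy,z],feed=down_feed); robot.hold(.05)
        if fz()[2]-b>target: break
    return z,b
E
python3 - <<'E'
from h import *
grip(0.0,20)
p=(S0+8*UX)[:2]
robot.movep([*p,100],down(YR))
z,b=press(p,74,8,62); print("contact z",z,fz()-[0,0,b],robot.observe()["tcp_pos"],robot.observe()["t"])
# slide with force regulation
f=[];zz=z
for k in range(1,17):
    q=p-UX[:2]*3*k; robot.servo_line([*q,zz],feed=25); F=fz()[2]-b; f.append(round(F,1))
    zz-=np.clip((9-F)*.05,-.4,.4); zz=max(zz,z-2)
print(f,zz); robot.hold(.3)
robot.servo_line([*q,120],feed=60)
robot.movep([560,187,280],down(0)); im,info=look("w2"); pins(["top_c","lower_c","rack_edge"],info); sil("top_c",68,info); print(robot.observe()["t"])
E
```

```text
contact z 67.5 [-3.67558866 -1.80819799  8.8568245 ] [609.37142996 188.21629951  68.47085245] 12.075
[np.float64(5.7), np.float64(7.1), np.float64(6.2), np.float64(7.5), np.float64(7.9), np.float64(6.9), np.float64(8.0), np.float64(8.6), np.float64(9.6), np.float64(7.5), np.float64(7.8), np.float64(8.3), np.float64(8.8), np.float64(8.5), np.float64(9.0), np.float64(8.6)] 66.61127694950325
top_c 0.92 [513.7 331.8   4.4]
lower_c 0.63 [603.7 188.5  59.2]
sil top_c 0.85 [556.6 186.8] [121.8  57.8] 3.4
sil top_c 0.57 [532.7 312.2] [ 50.1 105.6] 46.7
18.9167
```

```bash
python3 - <<'E'
import cv2
im=cv2.imread("pics/w2.png"); cv2.imwrite("pics/w2c.png",cv2.resize(im[90:240,190:370],None,fx=4,fy=4,interpolation=cv2.INTER_CUBIC))
E
```

```text
(no output)
```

View pics/w2c.png

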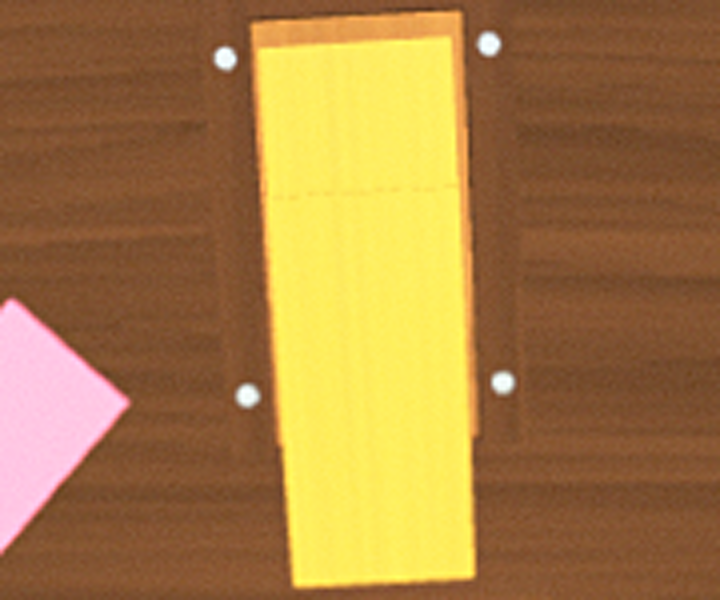

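The sheet (crop rows 192–582) now overhangs the edge (row about 441) by about 43 mm. The lower sheet is still in place behind it, and the seam shows at row 192. Next I'll pinch and lift.

```bash
python3 - <<'E'
from h import *
a=np.deg2rad(3.5); u=np.array([np.cos(a),np.sin(a)]); g=np.array([555.9,186.6])-37*u
grip(0.8,50)
robot.movep([*g,130],down(a))
robot.servo_line([*g,47],feed=80); robot.hold(.2); print("before",fz())
grip(0.0,50); robot.hold(.3)
o=robot.observe(); print(o["grip_width"]*92,o["grip_force"],o["contact_force"],o["tcp_pos"])
robot.servo_line([*g,57],feed=20); robot.servo_line([*g,180],feed=80); robot.hold(.3)
o=robot.observe(); print(o["grip_width"]*92,o["grip_force"],o["contact_force"],o["t"])
im,info=look("w3"); sc=viewer.read_camera("scene"); cv2.imwrite("pics/s3.png",sc[:,:,::-1])
a1=cv2.resize(im[:,:,::-1],(400,300)); b=cv2.resize(sc[60:240,220:400,::-1],(400,400)); cv2.imwrite("pics/v3.png",np.hstack([cv2.copyMakeBorder(a1,0,100,0,0,cv2.BORDER_CONSTANT),b]))
sil("top_c",182+17,info)
E
```

```text
before [0.28151628 0.7743454  0.56988325]
54.68906025608838 49.972209334373474 [ 0.32582676 -1.3421878   0.99934682] [518.98254866 184.27873056  47.03206948]
54.892528825137354 49.971343874931335 [ 0.09538422  0.54367455 -2.1184325 ] 25.4833
sil top_c 0.67 [559.6 252.6] [24.8 53.2] 47.5
sil top_c 0.64 [556.3 186.3] [122.5  57.5] 2.5
```

View pics/v3.png

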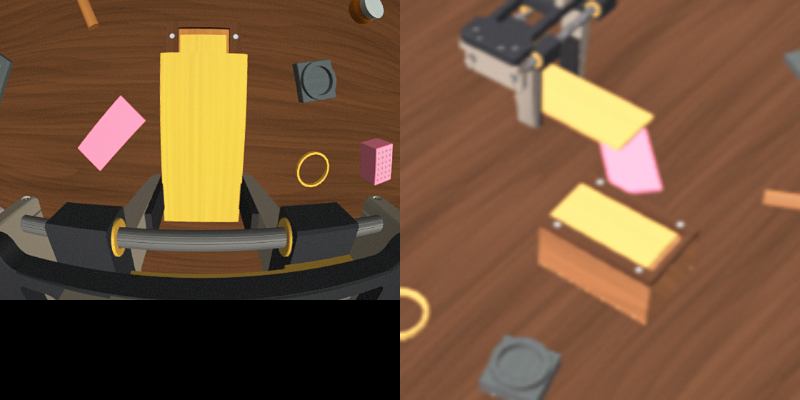

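The wrist view (left) shows the sheet held level in the fingers. The scene view (right) shows the lower sheet still in the rack. I'll carry it across and lower it with a force guard.

```bash
python3 - <<'E'
from h import *
a=np.deg2rad(14.5); u=np.array([np.cos(a),np.sin(a)]); c=np.array([566.8,-245.5]); g=c-37*u
robot.servo_line([*g,180],feed=130,rotation=down(a)); robot.hold(.3)
im,info=look("w4"); sil("top_c",199,info)
robot.servo_line([*g,60],feed=80); robot.servo_line([*g,39],feed=25)
z,b=press(g,38,2.5,29,10); print("z",z,fz()-[0,0,b],robot.observe()["t"])
im,info=look("w5"); sil("top_c",54,info)
o=robot.observe(); print(o["tcp_pos"],o["wrist_torque"])
E
```

```text
sil top_c 0.55 [ 567.3 -245.3] [122.4  57.5] 13.8
z 32.5 [-2.01271002  1.25072328  7.50620881] 36.55
sil top_c 0.72 [ 568.  -245.3] [121.1  56.7] 13.7
[ 531.06018818 -254.83650202   33.07587161] [0.17415349 0.44578591 0.01833714]
```

Contact came at the expected height (z 32.5, sheet centre about 52). I'll open slowly, retreat and check.

```bash
python3 - <<'E'
from h import *
p=robot.observe()["tcp_pos"]; 
grip(0.61,5)
for w in (0.66,0.78): grip(w)
robot.hold(.3); print(fz())
robot.servo_line([p[0],p[1],60],feed=40); robot.servo_line([p[0]-5,p[1],260],feed=120)
im,info=look("w6"); pins(["top_c","block_top"],info); sil("top_c",54,info)
sc=viewer.read_camera("scene"); m=viewer.pinpoint("lower_c","scene"); print([(d["confidence"],toworld(d["at"],"scene").round(0)) for d in m])
b=cv2.resize(sc[130:330,100:380,::-1],(560,400),interpolation=cv2.INTER_CUBIC); cv2.imwrite("pics/v6.png",b); print(robot.observe()["t"])
E
```

```text
[-0.14403572  0.24624132  0.48935444]
top_c 0.81 [ 564.1 -245.7   55.4]
top_c 0.46 [470.2 -10.8   1.8]
block_top 0.68 [ 503.6 -135.5   51. ]
sil top_c 0.81 [ 568.2 -245.3] [121.7  57.4] 13.9
[(0.79, array([600., 190.,  64.]))]
41.375
```

View pics/v6.png

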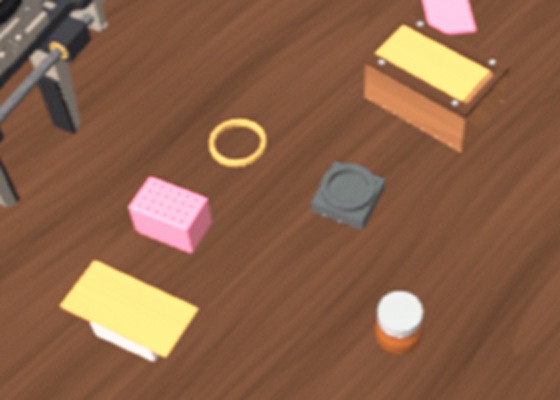

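The sheet lies flat and centred on the white brick at about (130,308). The lower sheet is in the rack at (435,62), and the bystanders haven't moved.

```bash
python3 -c "
from h import *
print(robot.job_done())"
```

```text
the job is handed in; nothing more can be done
None
```

The top brass sheet lies flat and centred on the white soldering block to within about 2 mm and 1° by my camera fit, the lower sheet is still in the rack, nothing else on the bench was disturbed, and the job was handed in at about 41 s of the 58 s; no verdict was returned.

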